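Put the scraped reed combs away to rest and start the rest timer

ROBOT

A 6-joint arm with a two-finger parallel gripper is mounted at the origin on the work surface. World frame = base frame: x ahead of the robot, y to its left, z up, the work surface at z = 0. Lengths are in m, angles in rad, forces in N, time in s.
With the tool pointing down it reaches from about 0.3 to 1 m from the base axis. Payload 5.1 kg.
Tool frame: the origin (TCP) lies on the centre line of the jaws, within the pads' length; the fingertips stand 11 mm ahead of it and the grasp point (between the pads) lies 8 mm behind it; z points along the fingers, y is the direction in which the jaws open and shut (so a half turn about z gives the same grasp; the last joint's range is limited). The gripper opens to 95 mm and grips with 3 to 60 N. Pads are 20 mm wide; open, the fingers measure 119 mm over their backs; the gripper's body (75 mm by 180 mm) begins 59 mm behind the grasp point.
Start: joints at [-1.21, 0.124, 1.65, -0, 1.367, -0.083], TCP at [0.279, -0.587, 0.226] pointing down, gripper open.
Joint ranges: [-2.61, 2.61], [-1.02, 2.33], [0.03, 2.71], [-1.35, 4.49], [0.32, 2.68], [-2.91, 2.91]. Speed limits (rad/s): [2.57, 2.57, 3.14, 3.14, 3.14, 3.14].

INTERFACE

Orientations are given as a rotation vector (axis times angle).
In Python, from bench import ctrl gives the robot as it stands. Calls block until the motion is done:
- ctrl.move_ptp(position, orientation): joint-space move of the TCP to a pose.
- ctrl.line_to(position, rot=None, v=0.15, until_force=None): straight line of the TCP; rot=None keeps the orientation; v is the mean speed in m/s. With until_force (N) it stops when the force on the tool has changed by that much, and returns True; else False.
- ctrl.set_joints(angles): joint-space move.
- ctrl.release() and ctrl.clamp(newtons=None): open the fingers fully, or close them until they stop; newtons is the grip in N (None keeps the last).
- ctrl.wait(seconds).
- ctrl.inverse_kinematics(position, orientation): joint angles nearest the present ones, or None.
- ctrl.get_obs(): the state.
- ctrl.grab_frame(name): name is "scene" or "top" or "wrist"; returns a dict with "pixels" (384x512x3 uint8, red, green, blue), "mtx" (3x3 intrinsics, pixels), "D" ([k1, k2, p1, p2, k3] as OpenCV has them; the pictures are not rectified), "rvec" (rotation vector, rad) and "tvec" (3), from world to camera coordinates, as OpenCV has them. Camera axes: x right, y down, z forward; pixel columns grow to the right and rows downward; lengths in m; the calibration is good to about 2 mm. A picture is of the moment at which its call begins. There is no depth.
A pose or a line that the arm cannot do raises ctrl.Unreachable and nothing moves.
- ctrl.close_job(): hands the job in, once; it reports no verdict.
The state is a dict: "clock": time; "joint_positions": joint angles; "qd": joint speeds; "joint_efforts": joint torques, N m; "ee_pos": TCP position; "tool_rot": TCP orientation; "contact_force": force on the tool from outside, world axes, zero at the start; "moment": the same for the moment, N m; "grip_width": finger opening in m.
Only numpy, scipy, OpenCV 4.12 (cv2) and the standard library are available. Lean on these libraries where they do the work, as an engineer would, in place of code of your own. Each camera call takes 0.05 s, during which the arm holds its last target.

TASK

The reeds on these harmonica combs have just been scraped and must rest before the final pitch check: pull every comb out of the snap-in work cradle, put them all in the drawer of the small cabinet and shut the drawer fully. Then start the rest timer: with its foot end squarely against the beech bench stop, press its red button right in, let go, and leave the timer lying there at the stop with its foot toward it. Do not disturb the other things on the desk.

Things in the scene. Friction and masses are not known exactly. Their poses are not given: they have to be found in the camera images.
- cab_drawer0 (a joint): drawer of the low wooden cabinet (cabinet 220 deep x 260 wide x 85 mm high, on the desk, front toward the robot): its opening in m, 0 = shut, 0.1496 = fully open (stop). It slides straight out along the cabinet's own -x, roughly toward the robot, against 1 N of friction, and stays where it is left
- cab_drawer0_handle (a point): centre of the drawer's horizontal brass bar handle, 47 mm above the desk; the bar (11 mm thick, 120 mm long, running along this frame's y) stands 35 mm off the drawer front (bar axis to panel); x points into the cabinet, z up. The cabinet's top is 38 mm above it; the drawer front panel's top edge is 26 mm above it
- drawer_floor (a point): centre of the drawer's inner floor, moving with the drawer, 22 mm above the desk; inside it measures 175 mm (x, into the cabinet) by 218 mm (y), walls 41 mm above the floor. With the drawer fully open the clear part seen from above runs from x = -0.087 to about +0.055, the rest is still under the cabinet's top (85 mm above the desk)
- cradle: aluminium work cradle fixed to the desk, 150 (x) x 196 (y) x 34 mm high, origin at the centre of its underside. Four bays along x at y = -75, -25, 25, 75 mm hold combs by their ends only: the middle 60 mm of a comb is open on both sides down to the 6 mm base plate. Sprung balls snap over the comb's end beads: a straight upward pull of 5 to 10 N frees it in 5 mm of lift; it is clear after 25 mm
- comb0_mid (a point): centre of a harmonica comb with brass reed plates on both faces and covers off (honey-coloured wooden comb; may be absent): 104 mm long along its x (108 mm over the end beads), 9 mm thick along its y, 27 mm along its z, 60 g. Seated in the cradle its x is along the cradle's x, its z is up (mouth holes on top) and its centre is 27.5 mm above the desk
- comb1_mid (a point): centre of a harmonica comb with brass reed plates on both faces and covers off (black comb; may be absent): 104 mm long along its x (108 mm over the end beads), 9 mm thick along its y, 27 mm along its z, 60 g. Seated in the cradle its x is along the cradle's x, its z is up (mouth holes on top) and its centre is 27.5 mm above the desk
- comb2_mid (a point): centre of a harmonica comb with brass reed plates on both faces and covers off (red-brown comb; may be absent): 104 mm long along its x (108 mm over the end beads), 9 mm thick along its y, 27 mm along its z, 60 g. Seated in the cradle its x is along the cradle's x, its z is up (mouth holes on top) and its centre is 27.5 mm above the desk
- comb3_mid (a point): centre of a harmonica comb with brass reed plates on both faces and covers off (dark blue comb; may be absent): 104 mm long along its x (108 mm over the end beads), 9 mm thick along its y, 27 mm along its z, 60 g. Seated in the cradle its x is along the cradle's x, its z is up (mouth holes on top) and its centre is 27.5 mm above the desk
- stop: beech bench stop, a batten screwed to the desk: 22 mm (x) x 200 mm (y) x 30 mm high, origin at the centre of its underside. The face to brace against is its -x face, 11 mm from the origin, toward the robot
- timer: loose pocket rest timer lying display up: dark grey body 76 mm (x) x 50 mm (y) x 24 mm high, 90 g, origin at the centre of its underside; its foot end is the +x end, its red button sticks out of the -x end. Free to slide on the desk
- timer_foot (a point): centre of the timer's flat foot end face, 38 mm along +x from the timer's middle, 12 mm up
- timer_button (a joint): travel of the timer's red button in m: 0 = out, 0.005 = fully in, sprung (2 N to start, 5 N fully in), moves along the timer's +x. The cap is 26 mm wide and 15 mm high, its centre 12 mm above the timer's underside, and its face stands 46 mm from the timer's middle (8 mm out of the body)
- loupe: bystander: folding glass loupe in a brass frame, 100 x 42 x 9 mm, lying flat
- pitch_pipe: bystander: round dark brown bakelite pitch pipe, 64 mm across, 15 mm high, lying flat
- scraper: bystander: reed scraper with ebony handle, 165 mm long, 14 mm thick, lying on top of the cabinet, its x along the tool, origin near the ferrule
- harmonica: bystander: finished harmonica, 102 x 28 x 19 mm, lying flat
- screw_tin: bystander: small round aluminium tin, 56 mm across, 18 mm high
There are look-alikes about, which are no part of the job. What is shaped like the part that bears comb0_mid but turquoise is not meant.

How it is judged:
By the outcome, as a careful person would: the job done as asked, in the order asked, and still so for the second after the job is handed in, with the robot touching nothing.
Of comb0, comb1, comb2, comb3 only 2 to 4 are there at a start; the rules pass over those that are not, and their reading is None.
At some moment in a run one of timer may be knocked a few centimetres aside while the robot is not near it.
Once in a run the grip may slacken for a moment while it holds something.
It also fails if it takes over 210 s, if anything falls off the work surface, if the arm or the gripper's body presses on something with over 40 N, if the wrist force passes 120 N, or if a joint passes its speed limit or range.

## Working session

There is one attempt and no reset: what is moved stays moved. The work goes in short steps, each a Python script; the robot and the scene stay as the last script left them, time stands still between calls to the robot, and variables do not carry over. Pictures are saved under pics/ and viewed, and the job is handed in when it is done.

```bash
ls; mkdir -p pics; python3 - <<'E'
from bench import ctrl
import cv2,numpy as np
o=ctrl.get_obs();print(o)
for n in ["scene","top","wrist"]:
    f=ctrl.grab_frame(n)
    cv2.imwrite(f"pics/{n}0.png",cv2.resize(f["pixels"][:,:,::-1],(800,600),interpolation=cv2.INTER_CUBIC))
    R=cv2.Rodrigues(f["rvec"])[0];print(n,f["mtx"].tolist(),f["D"],(-R.T@np.array(f["tvec"]).ravel()))
E
```

```text
pics
{'clock': 0.0, 'joint_positions': array([-1.20961792e+00,  1.24493552e-01,  1.65166250e+00, -3.16591906e-05,
        1.36748657e+00, -8.25736809e-02]), 'qd': array([ 2.29683512e-04, -1.14619247e-03, -2.77896222e-03,  2.63487854e-04,
       -8.25920603e-04, -4.36287533e-05]), 'joint_efforts': array([-1.35110593e-03, -4.17609859e+01, -3.59930027e+01,  7.74078257e-02,
        4.93972655e-02, -1.52450734e-04]), 'ee_pos': array([ 0.27882864, -0.58647764,  0.2244013 ]), 'tool_rot': array([-3.06260227e+00, -6.90903115e-01,  4.95019099e-04]), 'contact_force': array([-0.7581783 ,  0.53910512, -0.72557316]), 'moment': array([ 0.01187206, -0.00762341,  0.05541976]), 'grip_width': 0.09487872192192492}
scene [[471.411698727869, 0.0, 248.6971193404291], [0.0, 471.411698727869, 192.51505296840304], [0.0, 0.0, 1.0]] [-0.00711686  0.          0.          0.          0.        ] [ 1.15123486 -0.62268305  1.44331523]
top [[440.4170031560229, 0.0, 254.08931071465653], [0.0, 440.4170031560229, 193.22025091043005], [0.0, 0.0, 1.0]] [-0.17275819  0.          0.          0.          0.        ] [ 0.35228295 -0.0259683   1.60493695]
wrist [[309.3303640487198, 0.0, 254.79835243626022], [0.0, 309.3303640487198, 193.17125009884978], [0.0, 0.0, 1.0]] [-0.05433008  0.          0.          0.          0.        ] [ 0.343967   -0.55744069  0.38355493]
```

View pics/scene0.png

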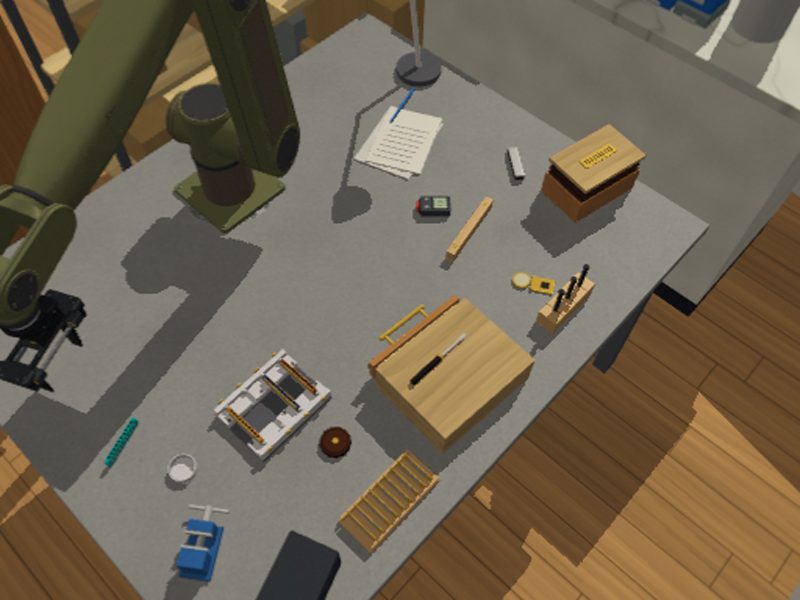

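View pics/top0.png

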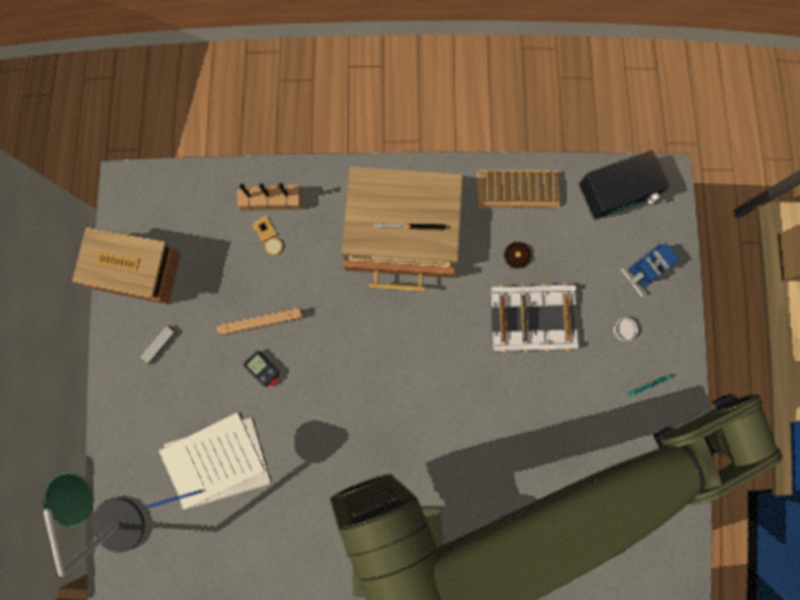

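View pics/wrist0.png

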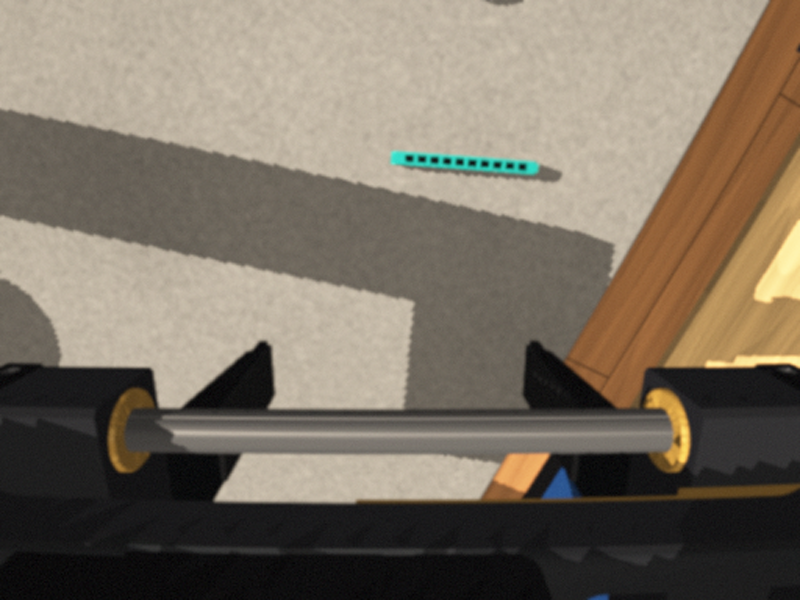

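The scene view shows three combs in the cradle at about (270,400). In the top view the cradle is at (534,318), the cabinet at (403,218), the handle at (397,288), the stop at (260,322) and the timer at (262,368). The turquoise look-alike is at (650,385).

```bash
cat > h.py <<'E'
from bench import ctrl
import cv2,numpy as np
from scipy.spatial.transform import Rotation as Ro
def cam(f):
    R=cv2.Rodrigues(np.array(f["rvec"],float))[0];t=np.array(f["tvec"],float).ravel()
    return R,t,-R.T@t
def ray(f,uv,s=1.0):   # uv in the saved picture / s -> native
    R,t,c=cam(f)
    p=cv2.undistortPoints((np.array(uv,float).reshape(-1,1,2)),np.array(f["mtx"]),np.array(f["D"])).reshape(-1,2)
    d=np.c_[p,np.ones(len(p))]@R
    return c,d
def onplane(f,uv,z):
    c,d=ray(f,uv); return c+d*((z-c[2])/d[:,2])[:,None]
def proj(f,P):
    return cv2.projectPoints(np.array(P,float).reshape(-1,1,3),np.array(f["rvec"],float),np.array(f["tvec"],float),np.array(f["mtx"]),np.array(f["D"]))[0].reshape(-1,2)
def tri(fs,uvs):
    A=np.zeros((3,3));b=np.zeros(3)
    for f,uv in zip(fs,uvs):
        c,d=ray(f,[uv]);d=d[0]/np.linalg.norm(d[0]);M=np.eye(3)-np.outer(d,d);A+=M;b+=M@c
    return np.linalg.solve(A,b)
def down(yaw):
    # tool z down; yaw = direction of tool x in world ; jaws (tool y) at yaw-90deg
    return (Ro.from_euler('z',yaw)*Ro.from_euler('x',np.pi)).as_rotvec()
def snap(name,out,crop=None):
    f=ctrl.grab_frame(name);im=f["pixels"][:,:,::-1]
    if crop: 
        x0,y0,x1,y1=crop;im=im[y0:y1,x0:x1]
    s=min(800/im.shape[1],600/im.shape[0])
    cv2.imwrite("pics/"+out,cv2.resize(im,None,fx=s,fy=s,interpolation=cv2.INTER_CUBIC))
    import pickle;pickle.dump(f,open("pics/"+out+".pkl","wb"))
    return f
def load(out):
    import pickle;return pickle.load(open("pics/"+out+".pkl","rb"))
E
python3 - <<'E'
from h import *
f=ctrl.grab_frame("top")
k=1.5625
def P(u,v,z): print((u,v),onplane(f,[[u/k,v/k]],z).round(3))
for a in [(534,318,.034),(503,318,.04),(525,318,.04),(567,318,.04),(397,288,.047),(345,250,.085),(460,262,.085),(349,169,.085),(462,175,.085),(260,322,.03),(218,330,.03),(301,315,.03),(262,368,.024),(652,384,.01),(517,254,.015),(627,328,.018)]:P(*a)
o=ctrl.get_obs();print(Ro.from_rotvec(o["tool_rot"]).as_matrix().round(3))
E
```

```text
(534, 318) [[ 0.533 -0.322  0.034]]
(503, 318) [[ 0.533 -0.249  0.04 ]]
(525, 318) [[ 0.532 -0.3    0.04 ]]
(567, 318) [[ 0.531 -0.398  0.04 ]]
(397, 288) [[ 0.604 -0.007  0.047]]
(345, 250) [[0.686 0.11  0.085]]
(460, 262) [[ 0.655 -0.149  0.085]]
(349, 169) [[0.878 0.101 0.085]]
(462, 175) [[ 0.86  -0.159  0.085]]
(260, 322) [[0.53  0.313 0.03 ]]
(218, 330) [[0.512 0.412 0.03 ]]
(301, 315) [[0.546 0.217 0.03 ]]
(262, 368) [[0.424 0.308 0.024]]
(652, 384) [[ 0.375 -0.605  0.01 ]]
(517, 254) [[ 0.688 -0.291  0.015]]
(627, 328) [[ 0.508 -0.547  0.018]]
[[ 0.903  0.429 -0.   ]
 [ 0.429 -0.903  0.001]
 [ 0.    -0.001 -1.   ]]
```

```bash
python3 - <<'E'
from h import *
f=ctrl.grab_frame("wrist")
R=Ro.from_rotvec(ctrl.get_obs()["tool_rot"]).as_matrix()
Rc,t,c=cam(f);print((R.T@Rc.T).round(3), R.T@(c-ctrl.get_obs()["ee_pos"]))
print(onplane(f,[[255,193],[255,10],[255,250]],0))
for i,(x,y,z) in enumerate([(0.45,-.32,.3),(0.45,-.25,.3),(.40,-.05,.32)]):
    ctrl.move_ptp([x,y,z],down(0)); ctrl.wait(.3)
    snap("wrist",f"w1_{i}.png"); print(ctrl.get_obs()["clock"])
E
```

```text
[[-0.001 -0.968 -0.253]
 [ 1.    -0.001 -0.001]
 [ 0.001 -0.253  0.968]] [ 0.07132598  0.00135105 -0.15883387]
[[ 0.25343168 -0.60007417  0.        ]
 [ 0.44656692 -0.50848044  0.        ]
 [ 0.18158338 -0.6341504   0.        ]]
1.8333
2.5667
3.7583
```

View pics/w1_0.png

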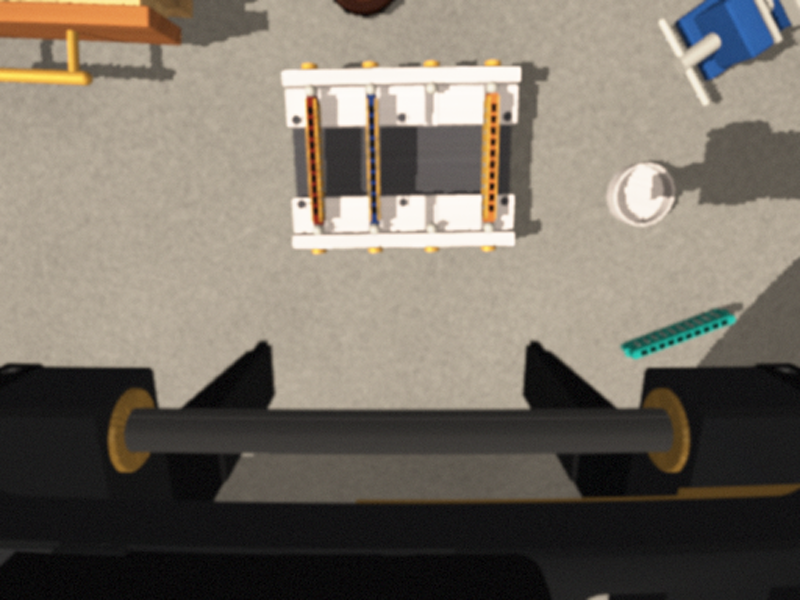

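View pics/w1_1.png

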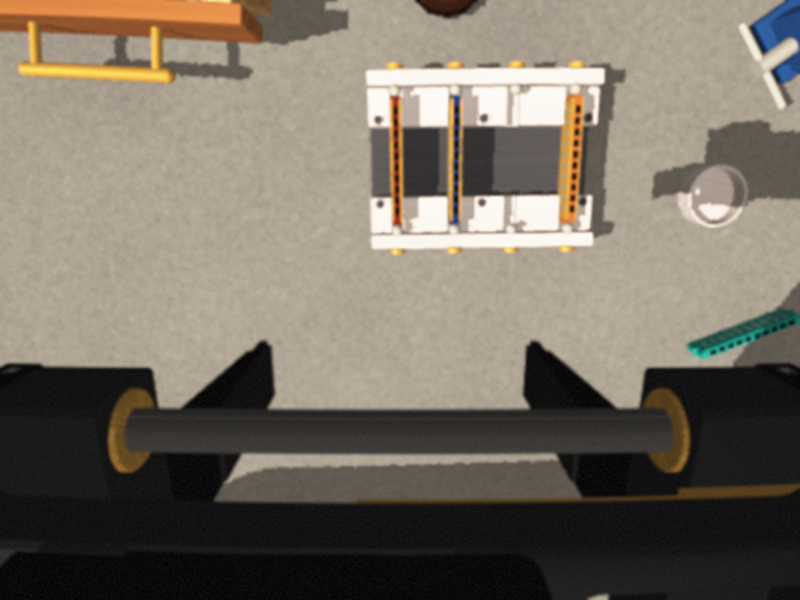

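View pics/w1_2.png

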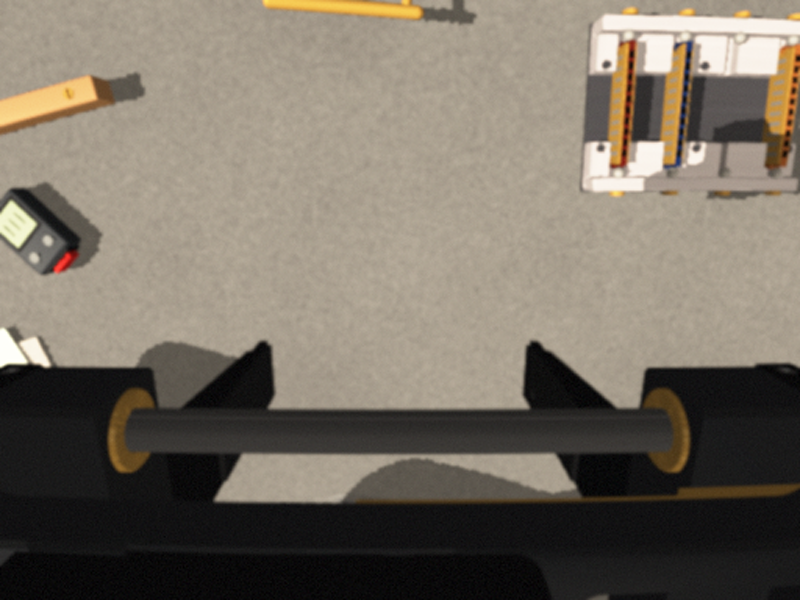

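Red-brown, blue and honey combs are in the left, second and right bays (w1_0: x=315, 374, 492; y 95–224). The third bay is empty. The handle bar is at (22,68)–(171,77) in w1_1.

```bash
python3 - <<'E'
from h import *
k=1.5625
F=[load(f"w1_{i}.png") for i in range(3)]
def T(n,*a):
    fs=[F[i] for i,u,v in a];uv=[(u/k,v/k) for i,u,v in a]
    p=tri(fs,uv);print(n,p.round(4),[np.round(proj(f,p)[0]-u,1) for f,u in zip(fs,uv)])
T("red top",(0,312,95),(1,396,96),(2,629,41));T("red bot",(0,319,224),(1,397,225),(2,620,166))
T("blu top",(0,372,95),(1,455,95),(2,686,42));T("blu bot",(0,376,224),(1,455,224),(2,677,165))
T("hon top",(0,493,93),(1,576,94));T("hon bot",(0,491,222),(1,571,222),(2,782,166))
T("handle R",(0,88,79),(1,171,77),(2,421,14));
T("handle L",(1,22,69),(2,265,1));
# cradle top outer corners at z=.034
for q in [(283,70),(521,67),(515,246),(293,247)]: print(onplane(F[0],[(q[0]/k,q[1]/k)],.034).round(4))
for q in [(367,71),(605,68),(593,246),(372,247)]: print(onplane(F[1],[(q[0]/k,q[1]/k)],.034).round(4))
E
```

```text
red top [ 0.5866 -0.2503  0.0322] [array([0. , 0.6]), array([ 0.1, -0.2]), array([-0. , -0.4])]
red bot [ 0.4807 -0.2515  0.0334] [array([-0.5,  0.1]), array([ 0.6, -0.5]), array([-0.1,  0.5])]
blu top [ 0.5866 -0.2996  0.0344] [array([-0.4,  0. ]), array([0.6, 0.2]), array([-0.2, -0.3])]
blu bot [ 0.4817 -0.3016  0.0385] [array([-0.6, -0.5]), array([ 0.6, -0.3]), array([-0.1,  0.8])]
hon top [ 0.5888 -0.4004  0.0316] [array([ 0. , -0.1]), array([-0. ,  0.1])]
hon bot [ 0.4833 -0.4015  0.0394] [array([-0. , -0.4]), array([-0.1, -0. ]), array([0.1, 0.4])]
handle R [ 0.6007 -0.0705  0.0485] [array([-0.1,  0.3]), array([0.3, 0.1]), array([-0.1, -0.4])]
handle L [0.6117 0.0559 0.0473] [array([0., 0.]), array([-0., -0.])]
[[ 0.6067 -0.2275  0.034 ]]
[[ 0.6087 -0.4222  0.034 ]]
[[ 0.4612 -0.4248  0.034 ]]
[[ 0.4607 -0.2284  0.034 ]]
[[ 0.6056 -0.2265  0.034 ]]
[[ 0.6093 -0.4224  0.034 ]]
[[ 0.4616 -0.4251  0.034 ]]
[[ 0.4607 -0.2286  0.034 ]]
```

```bash
cat >> h.py <<'E'
YC=-0.088
cx=np.array([np.cos(YC),np.sin(YC),0]); cy=np.array([-np.sin(YC),np.cos(YC),0])
H0=np.array([.606,-.0073,.047])
def st(*a):
    o=ctrl.get_obs();print(*a,"t",round(o["clock"],1),"p",o["ee_pos"].round(4),"F",o["contact_force"].round(1),"w",round(o["grip_width"],4))
E
python3 - <<'E'
from h import *
ctrl.clamp(5)
p=H0+cx*.0205; 
ctrl.move_ptp([p[0],p[1],.15],down(YC)); st()
snap("wrist","w2.png")
r=ctrl.line_to([p[0],p[1],.045],v=.08,until_force=6);st(r)
snap("scene","s2.png",(200,170,380,300))
E
```

```text
t 6.4 p [ 0.6267 -0.0093  0.1511] F [ 0.1 -1.1  0.4] w 0.0006
False t 7.9 p [ 0.627  -0.0092  0.0458] F [-0.1  0.5  0.7] w 0.0006
```

View pics/s2.png

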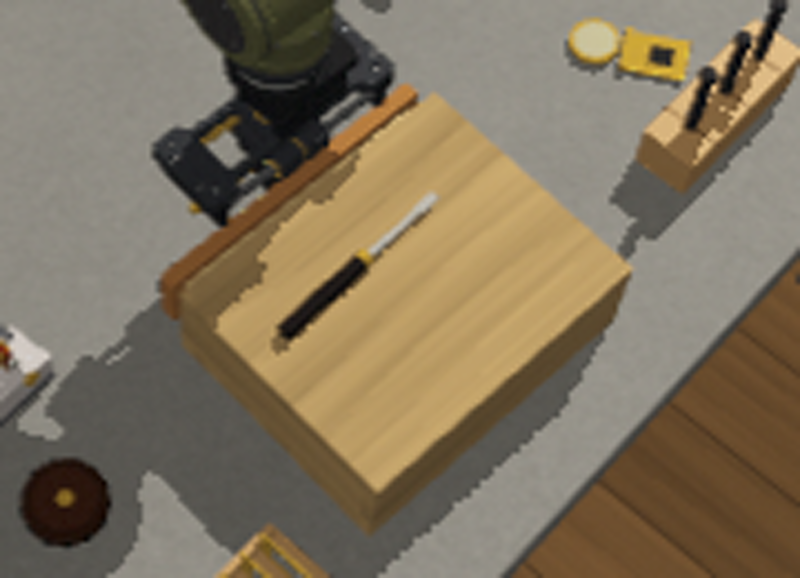

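The closed fingers went down between bar and panel without contact. Next I pull the drawer open.

```bash
python3 - <<'E'
from h import *
p=H0+cx*.0205
q=p-cx*.155
r=ctrl.line_to([q[0],q[1],.045],v=.08,until_force=12);st(r)
o=ctrl.get_obs()["ee_pos"]+cx*.006
ctrl.line_to([o[0],o[1],.046]);st()
ctrl.line_to([o[0],o[1],.2],v=.25)
ctrl.move_ptp([.44,-.12,.3],down(0)); ctrl.wait(.2)
snap("wrist","w3.png");snap("top","t3.png",(170,90,420,270))
E
```

```text
True t 9.5 p [0.4859 0.0033 0.0452] F [ 2.3  0.2 -0.8] w 0.0005
t 9.8 p [0.4917 0.0028 0.0458] F [-0.  -0.1  0.7] w 0.0006
```

View pics/w3.png

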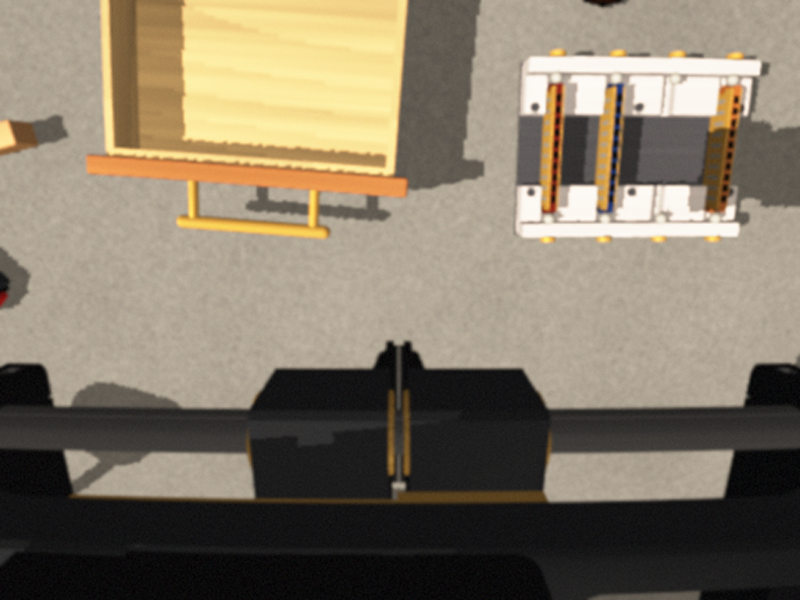

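View pics/t3.png

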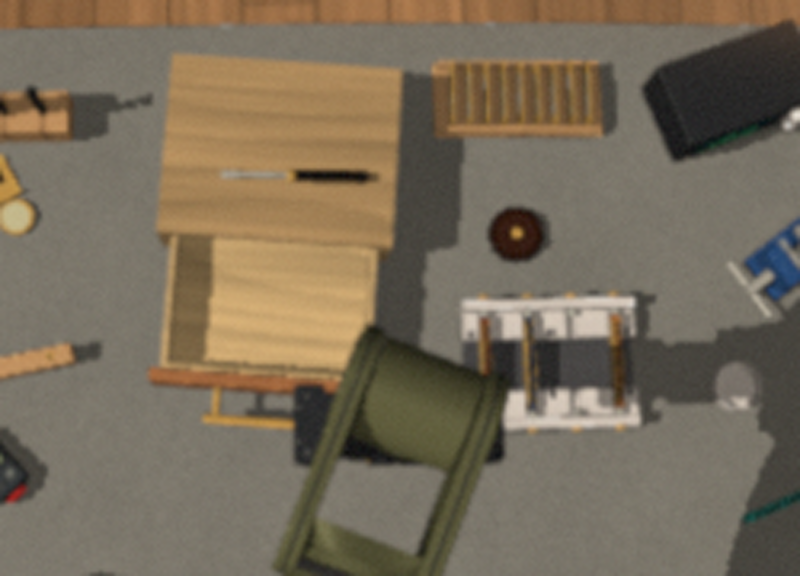

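The drawer is open: the handle runs from (180,222) to (327,233) and the inner front rim from (113,152) to (390,172).

```bash
python3 - <<'E'
from h import *
k=1.5625
f=load("w3.png")
a=onplane(f,[(180/k,222/k),(327/k,233/k)],.047);print(a.round(4), np.arctan2(*(a[0]-a[1])[:2]), a.mean(0)-H0)
b=onplane(f,[(113/k,153/k),(390/k,172/k)],.063);print(b.round(4),b.mean(0))
m=b.mean(0);print("floor centre est",m+cx*.087)
print("from handle",a.mean(0)+cx*(.035+.0125+.0875))
E
```

```text
[[ 0.4738  0.0664  0.047 ]
 [ 0.4639 -0.0591  0.047 ]] 0.07838890949631244 [-1.37169852e-01  1.09531379e-02 -1.38777878e-17]
[[ 0.5306  0.1084  0.063 ]
 [ 0.5139 -0.1129  0.063 ]] [ 0.5222799  -0.00225786  0.063     ]
floor centre est [ 0.60894325 -0.00990399  0.063     ]
from handle [ 0.60330777 -0.00821153  0.047     ]
```

```bash
cat >> h.py <<'E'
YK=0.010
CK=np.array([.5345,-.3257,0])
kx=np.array([np.cos(YK),np.sin(YK),0]); ky=np.array([-np.sin(YK),np.cos(YK),0])
D0=np.array([.586,-.0076,0])
def at(p,z): return [p[0],p[1],z]
def pull(g,p):
    ctrl.clamp(25); st("gripped")
    ctrl.line_to(at(p,.040),v=.02); st("5mm+")
    ctrl.line_to(at(p,.075),v=.06); st("clear")
    ctrl.line_to(at(p,.16),v=.2); st("up")
def place(off,z=.038,final=True):
    q=D0+cy*off
    ctrl.move_ptp(at(q,.16),down(YC)); st("over drawer")
    r=ctrl.line_to(at(q,z),v=.08,until_force=8); st("down",r)
E
python3 - <<'E'
from h import *
ctrl.release()
p=CK-ky*.075
ctrl.move_ptp(at(p,.12),down(YK))
r=ctrl.line_to(at(p,.028),v=.1,until_force=8);st(r)
ctrl.clamp(5);st("touch")
pull(0,p)
snap("wrist","w4.png")
E
```

```text
False t 15.4 p [ 0.5358 -0.4012  0.0289] F [ 0.4 -0.5  1. ] w 0.0955
touch t 16.8 p [ 0.5352 -0.4003  0.028 ] F [0.1 1.5 1.1] w 0.0092
gripped t 17.0 p [ 0.5352 -0.4002  0.028 ] F [-0.1  2.8  2.1] w 0.0088
5mm+ t 17.7 p [ 0.5355 -0.4013  0.0407] F [-1.3  0.1 -0.3] w 0.0087
clear t 18.4 p [ 0.5352 -0.4006  0.075 ] F [-0.2  0.4 -1.6] w 0.0088
up t 19.0 p [ 0.5349 -0.4003  0.1591] F [ 0.5  0.2 -1.4] w 0.009
```

View pics/w4.png

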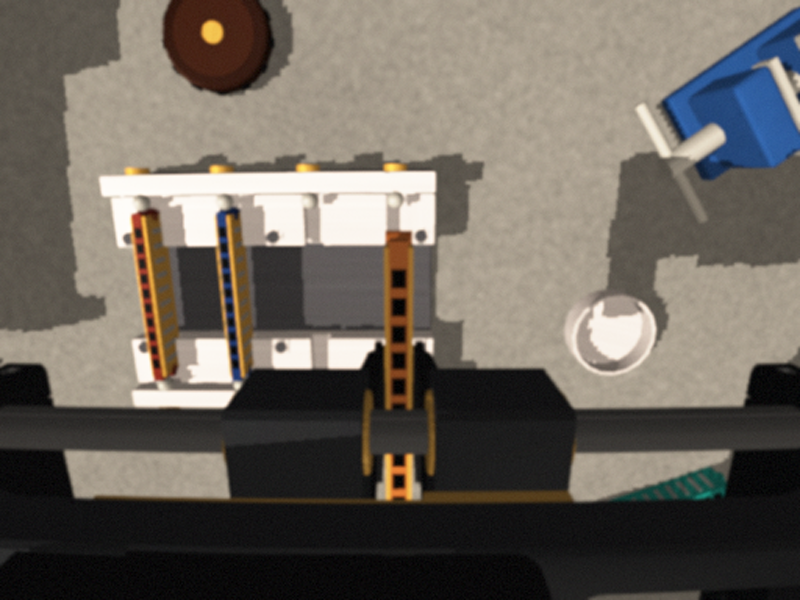

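The honey comb hangs level in the jaws at (398,270–490). Next I place it in the drawer.

```bash
python3 - <<'E'
from h import *
place(-.045)
snap("scene","s5.png",(200,170,380,300))
ctrl.release(); st("rel")
q=D0-cy*.045
ctrl.line_to(at(q,.16),v=.15)
snap("wrist","w5.png")
E
```

```text
over drawer t 20.4 p [ 0.5821 -0.0533  0.1598] F [ 0.5  0.2 -0.8] w 0.0094
down False t 22.1 p [ 0.5826 -0.0525  0.0387] F [-0.2  0.5  0.2] w 0.0086
rel t 23.6 p [ 0.582  -0.0524  0.038 ] F [-0.   0.4  0.8] w 0.0949
```

View pics/s5.png

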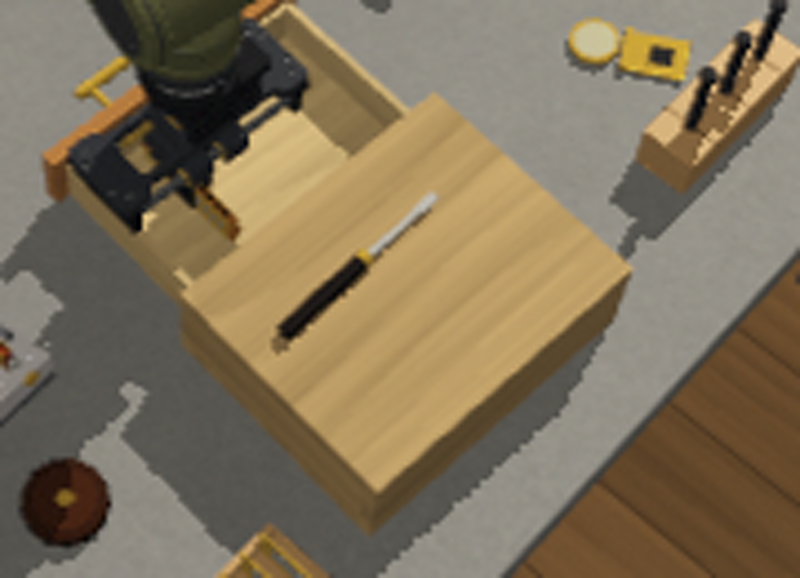

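View pics/w5.png

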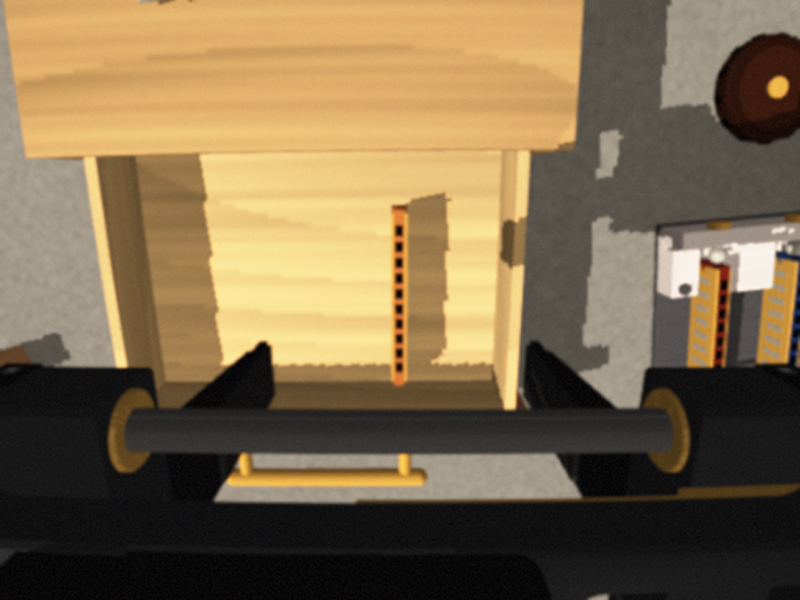

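Honey stands in the drawer at (400,205–383). The blue and red bays are only 50 mm apart, so open fingers centred on blue would land on red. I go down with the gripper offset 20 mm, touch blue at 3 N, then centre the gripper while it closes.

```bash
python3 - <<'E'
from h import *
p=CK+ky*.025
q=p-ky*.020
ctrl.move_ptp(at(q,.12),down(YK))
r=ctrl.line_to(at(q,.060),v=.1);ctrl.wait(.1)
snap("wrist","w6.png")
r=ctrl.line_to(at(q,.028),v=.05,until_force=5);st(r)
if not r:
    ctrl.clamp(3);st("touch")
    snap("wrist","w7.png")
E
```

```text
False t 27.3 p [ 0.5346 -0.3208  0.0281] F [ 0.5  0.4 -1. ] w 0.0952
touch t 28.3 p [ 0.5344 -0.3189  0.028 ] F [0.4 6.4 2.4] w 0.046
```

View pics/w6.png

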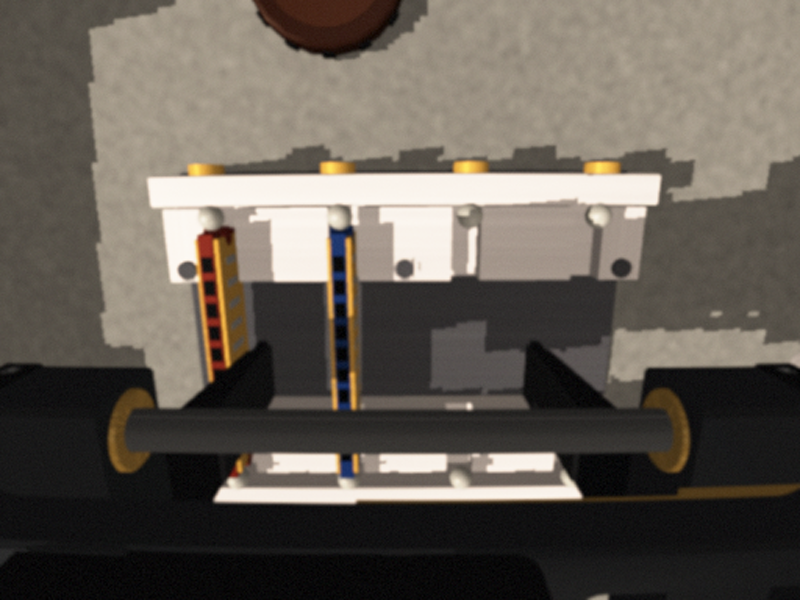

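View pics/w7.png

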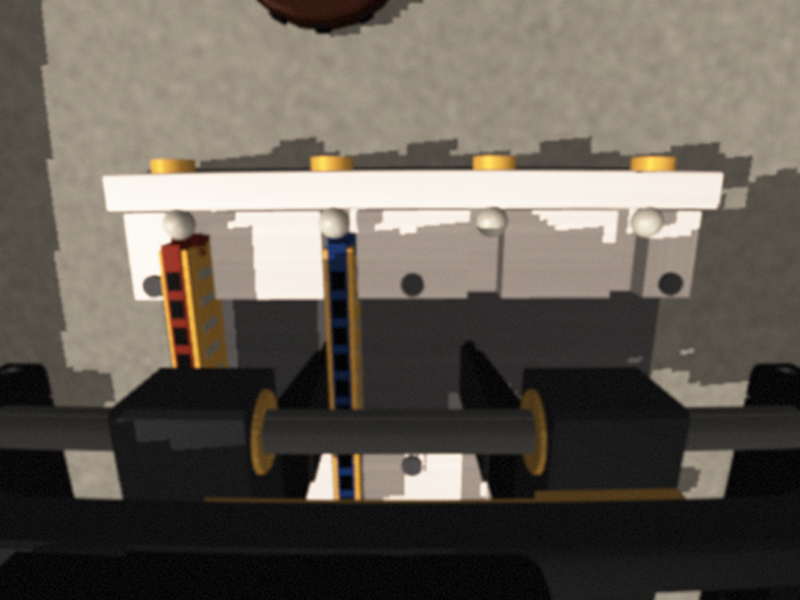

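It works: the left finger touches blue, grip width is 46 mm and red is untouched. Next I centre the gripper.

```bash
python3 - <<'E'
from h import *
p=CK+ky*.025
for d in (.012,.004,.0):
    ctrl.line_to(at(p-ky*d,.028),v=.02); st(d)
ctrl.clamp(3); st("c3")
E
```

```text
0.012 t 28.9 p [ 0.5343 -0.3108  0.028 ] F [-1.1  6.4  2.5] w 0.0298
0.004 t 29.4 p [ 0.5343 -0.3029  0.028 ] F [0.4 6.6 3.3] w 0.0142
0.0 t 29.8 p [ 0.5343 -0.3003  0.028 ] F [0.3 2.6 1.5] w 0.009
c3 t 30.0 p [ 0.5342 -0.3004  0.028 ] F [0.3 3.9 1.7] w 0.009
```

```bash
python3 - <<'E'
from h import *
p=CK+ky*.025
pull(0,p)
w=ctrl.get_obs()["grip_width"]
if w>.006:
    place(.045)
    snap("wrist","w8.png")
    ctrl.release(); st("rel")
    ctrl.line_to(at(D0+cy*.045,.16),v=.15)
    snap("wrist","w9.png")
else: snap("wrist","w8.png")
E
```

```text
gripped t 30.2 p [ 0.5343 -0.3004  0.028 ] F [0.2 6.  2.8] w 0.0091
5mm+ t 30.9 p [ 0.5345 -0.3015  0.0408] F [-0.3 -0.2 -0.5] w 0.0092
clear t 31.7 p [ 0.5342 -0.3006  0.075 ] F [-0.8 -0.7 -1.1] w 0.0089
up t 32.2 p [ 0.5338 -0.3004  0.159 ] F [-0.3  0.3 -1.5] w 0.0088
over drawer t 33.5 p [0.5898 0.0364 0.1595] F [-0.2 -0.3 -0.8] w 0.0087
down False t 35.2 p [0.5905 0.0372 0.0387] F [ 0.4 -0.5 -0.6] w 0.0086
rel t 36.7 p [0.59   0.0372 0.038 ] F [-0.4  0.4  0.6] w 0.0949
```

View pics/w9.png

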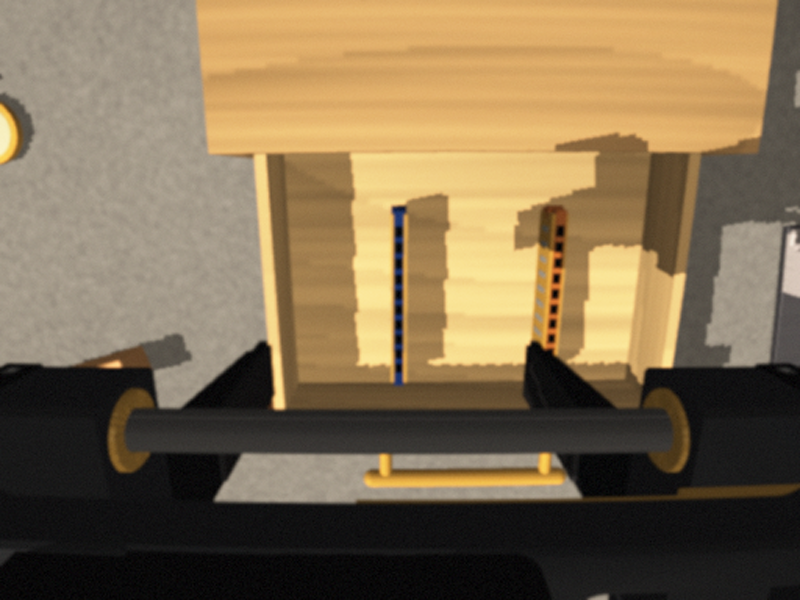

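Both combs stand in the drawer (blue at x=400, honey at x=555). Red is last.

```bash
python3 - <<'E'
from h import *
p=CK+ky*.075
ctrl.move_ptp(at(p,.12),down(YK))
r=ctrl.line_to(at(p,.028),v=.1,until_force=8);st(r)
ctrl.clamp(5);st("touch")
pull(0,p)
w=ctrl.get_obs()["grip_width"]
if w>.006:
    place(0)
    ctrl.release(); st("rel")
    ctrl.line_to(at(D0,.16),v=.15)
snap("wrist","w10.png")
E
```

```text
False t 39.9 p [ 0.5344 -0.2511  0.0289] F [ 0.6 -0.6  0. ] w 0.0951
touch t 41.2 p [ 0.5337 -0.2503  0.028 ] F [-0.4  1.8  1.2] w 0.009
gripped t 41.4 p [ 0.5337 -0.2503  0.028 ] F [0.1 4.5 0.6] w 0.0092
5mm+ t 42.2 p [ 0.534  -0.2513  0.0406] F [-0.2  0.1 -1.2] w 0.0094
clear t 42.9 p [ 0.5336 -0.2506  0.075 ] F [-0.3  0.2 -0.5] w 0.0088
up t 43.5 p [ 0.5332 -0.2504  0.159 ] F [-0.9 -0.1 -1.6] w 0.0086
over drawer t 44.5 p [ 0.5855 -0.0083  0.159 ] F [ 0.2 -0.9 -1. ] w 0.009
down False t 46.1 p [ 0.5865 -0.0076  0.0387] F [ 0.7  0.2 -1.3] w 0.0091
rel t 47.6 p [ 0.5861 -0.0076  0.0381] F [-0.6 -0.   1.5] w 0.0951
```

View pics/w10.png

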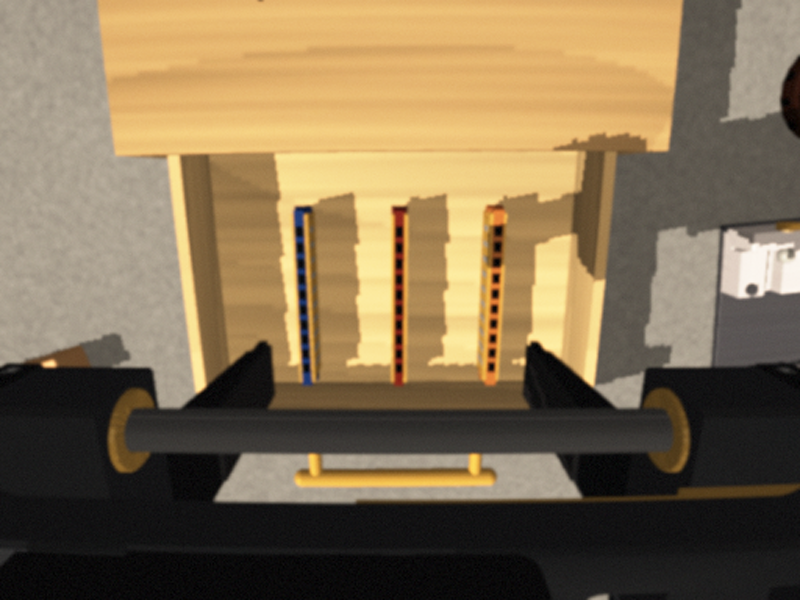

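All three combs stand in the drawer (x=303, 400, 495). Next I shut it by pushing the handle.

```bash
python3 - <<'E'
from h import *
s=H0-cx*.190
ctrl.line_to(at(D0,.22),v=.2)
ctrl.clamp(10)
ctrl.move_ptp(at(s,.15),down(YC))
ctrl.line_to(at(s,.045),v=.12,until_force=6); st("pre")
m=H0-cx*.03
r=ctrl.line_to(at(m,.045),v=.06,until_force=15); st("mid",r)
e=H0+cx*.0
r=ctrl.line_to(at(e,.045),v=.03,until_force=18); st("end",r)
print("shut residual est", (H0-cx*.0155-ctrl.get_obs()["ee_pos"])@cx)
b=ctrl.get_obs()["ee_pos"]-cx*.05
ctrl.line_to(at(b,.045)); ctrl.line_to(at(b,.2),v=.25)
ctrl.move_ptp([.42,-.02,.3],down(0));ctrl.wait(.2)
snap("wrist","w11.png");snap("top","t11.png",(170,90,420,270));snap("scene","s11.png",(130,100,380,290))
E
```

```text
pre t 52.3 p [0.4176 0.0093 0.0458] F [ 0.5 -0.1 -0.2] w 0.0005
mid False t 55.1 p [ 0.5761 -0.0047  0.0451] F [-0.8  1.2 -0.2] w 0.0002
end True t 56.0 p [ 0.6006 -0.0068  0.0443] F [-0.4 -1.3 -0.8] w 0.0005
shut residual est -0.010116953022438922
```

View pics/w11.png

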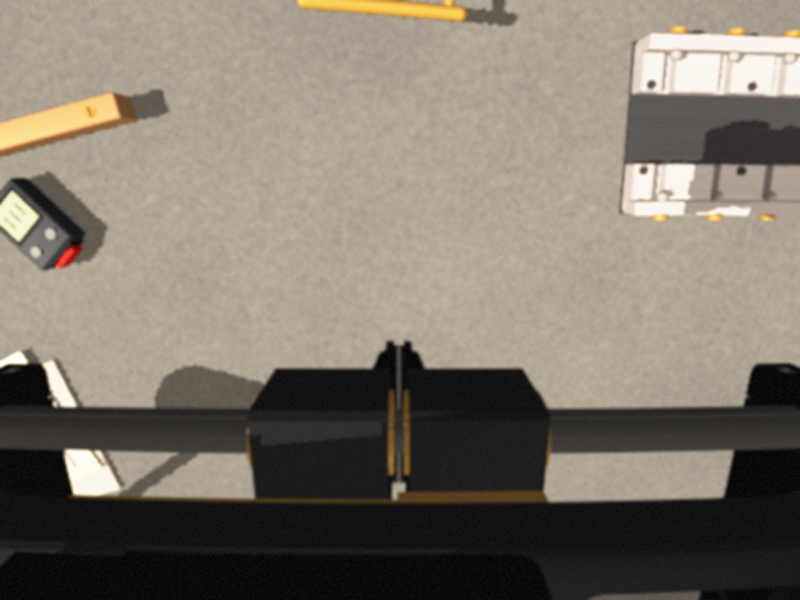

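View pics/s11.png

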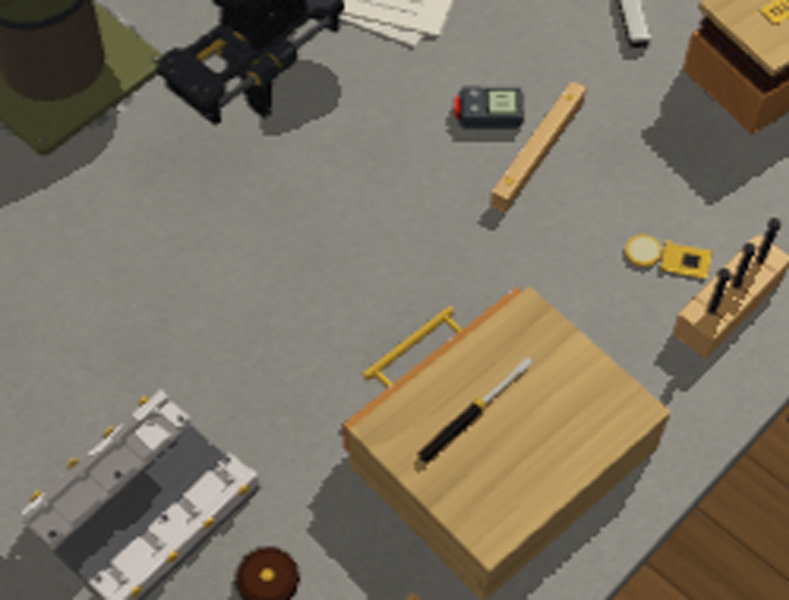

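The cradle is empty and the drawer looks flush. The estimate came out 10 mm beyond the starting handle position, so I check for consistency (handle at (300,3)–(464,14)).

```bash
python3 - <<'E'
from h import *
k=1.5625
f=load("w11.png")
a=onplane(f,[(300/k,3/k),(464/k,14/k)],.047);print(a, a.mean(0)-H0)
ctrl.move_ptp([.43,-.02,.3],down(0))
ctrl.move_ptp([.50,-.0,.3],down(YC));ctrl.wait(.2)
f=snap("wrist","w12.png")
ctrl.move_ptp([.36,.28,.25],down(.173));ctrl.wait(.2)
snap("wrist","w13.png")
ctrl.line_to([.36,.34,.25]);ctrl.wait(.2)
snap("wrist","w14.png")
E
```

```text
[[ 0.62182736  0.05478443  0.047     ]
 [ 0.61352808 -0.07154178  0.047     ]] [ 1.16777207e-02 -1.07867395e-03 -1.38777878e-17]
```

View pics/w12.png

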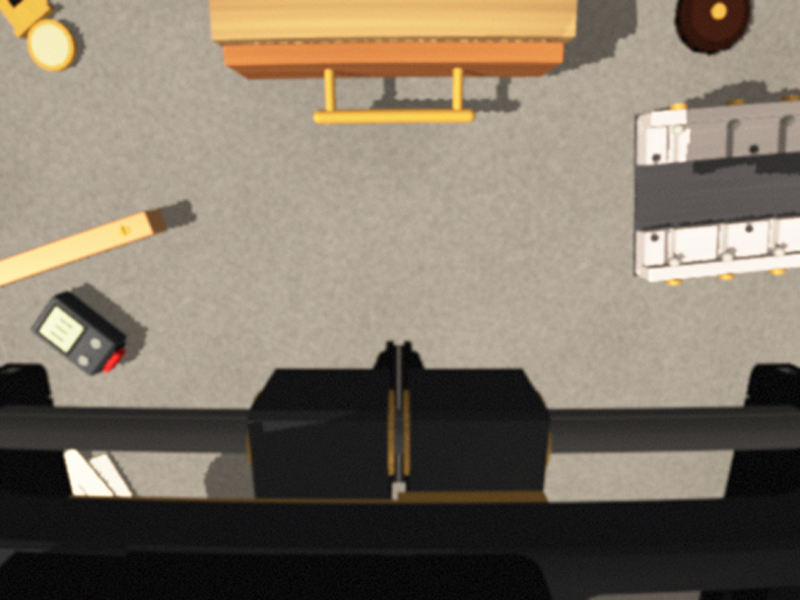

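View pics/w13.png

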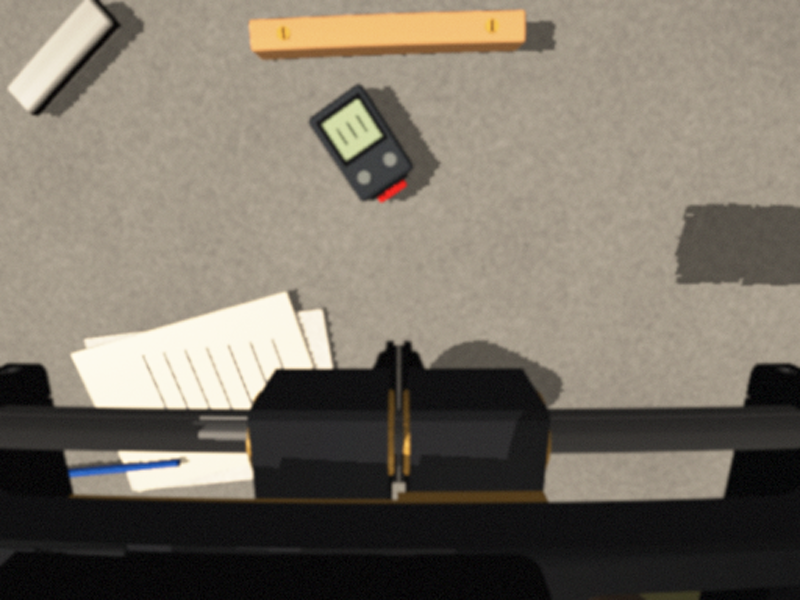

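View pics/w14.png

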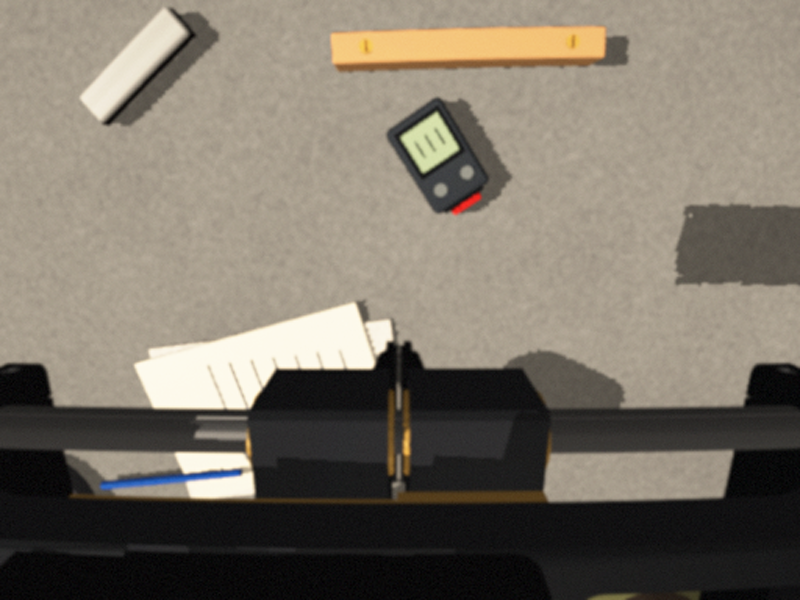

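The drawer had started about 12 mm open. Measured total travel is 0.1496 m, so it is fully shut. In w13 the timer top corners are (360,86), (310,121), (362,199), (412,166) and the stop's top front edge is (252,51)–(526,42). In w14 they are (437,98), (387,133), (439,212), (488,180), and (333,66)–(605,59).

```bash
python3 - <<'E'
from h import *
k=1.5625
A,B=load("w13.png"),load("w14.png")
ta=np.array([(360,86),(310,121),(362,199),(412,166)])/k; tb=np.array([(437,98),(387,133),(439,212),(488,180)])/k
for n,a,b in [("tim",ta,tb),("stop",np.array([(252,51),(526,42)])/k,np.array([(333,66),(605,59)])/k)]:
    T=np.array([tri([A,B],[x,y]) for x,y in zip(a,b)]);print(n,T.round(4))
z=.024
for f,t in((A,ta),(B,tb)):
    P=onplane(f,t,z);c=P.mean(0)
    ex=((P[0]+P[1])-(P[2]+P[3]))/2; ey=((P[1]+P[2])-(P[0]+P[3]))/2
    print(c.round(4),np.linalg.norm(ex),np.linalg.norm(ey),np.arctan2(ex[1],ex[0]),np.arctan2(-ey[0],ey[1]))
for f,t in((A,[(252,51),(526,42)]),(B,[(333,66),(605,59)])):
    P=onplane(f,np.array(t)/k,.03);d=P[0]-P[1];print("stop",P.round(4),np.linalg.norm(d),np.arctan2(-d[0],d[1]))
E
```

```text
tim [[0.4938 0.3309 0.0113]
 [0.4612 0.3645 0.017 ]
 [0.4098 0.3149 0.032 ]
 [0.4404 0.2812 0.0238]]
stop [[0.5012 0.4108 0.0284]
 [0.541  0.2152 0.029 ]]
[0.4506 0.3223 0.024 ] 0.06995742305615837 0.045965102656256 0.7576940493033567 0.7425188298793405
[0.4505 0.3228 0.024 ] 0.07220671152397945 0.04511656233230735 0.7690013039511809 0.7573244402518055
stop [[0.5018 0.4104 0.03  ]
 [0.5412 0.2153 0.03  ]] 0.19896768954708108 0.19957712460746221
stop [[0.5001 0.4106 0.03  ]
 [0.5403 0.2156 0.03  ]] 0.19908630278521114 0.20308011273969626
```

The timer is at (0.4505, 0.3225) with yaw 0.757, about 3 cm from my first rough estimate. It may already have been knocked. I grasp it now.

```bash
cat >> h.py <<'E'
YS=.2013
sx=np.array([np.cos(YS),np.sin(YS),0]); FM=np.array([.5208,.313,0])
E
python3 - <<'E'
from h import *
ctrl.release()
c=np.array([.4505,.3225]);YT=.757
ctrl.move_ptp(at(c,.12),down(YT)); ctrl.wait(.1)
snap("wrist","w15.png")
r=ctrl.line_to(at(c,.017),v=.06,until_force=5);st(r)
if not r:
    ctrl.clamp(4);st("touch");ctrl.clamp(20);st("grip")
    ctrl.line_to(at(c,.032),v=.05);st("lift")
    g=FM-sx*(.038+.02)
    ctrl.line_to(at(g,.032),rot=down(YS),v=.05);st("at")
    snap("wrist","w16.png")
E
```

```text
False t 65.7 p [0.4508 0.3227 0.0174] F [-0.   0.1 -0.3] w 0.0957
touch t 66.5 p [0.4504 0.3225 0.017 ] F [0.3 0.3 0.2] w 0.0499
grip t 66.7 p [0.4505 0.3225 0.017 ] F [0.4 1.3 0.6] w 0.0496
lift t 67.2 p [0.4509 0.3227 0.0326] F [ 0.7  0.2 -1.2] w 0.0501
at t 67.9 p [0.4638 0.3013 0.0317] F [ 0.5  0.8 -0.7] w 0.05
```

View pics/w16.png

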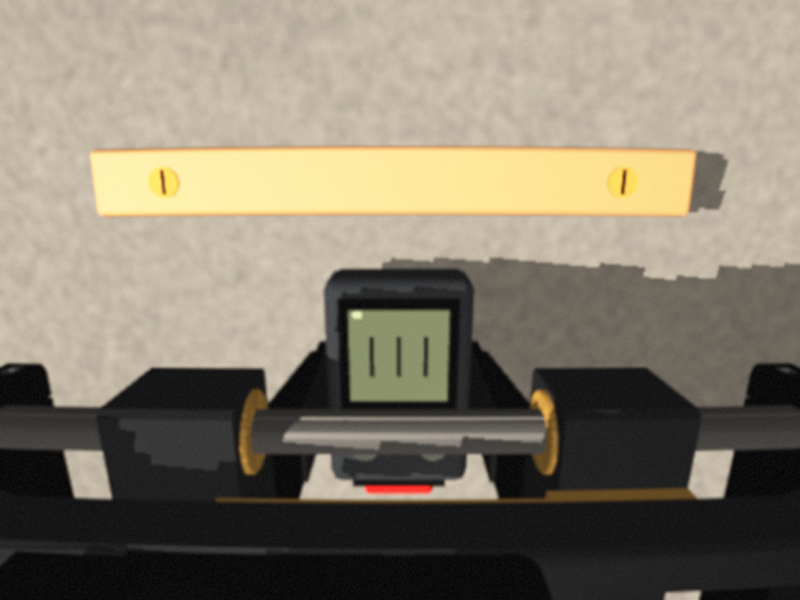

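The timer is held parallel to the stop (front edge at row 214, foot at row 272). I lower it and slide it against the stop.

```bash
python3 - <<'E'
from h import *
g=FM-sx*(.038+.02)
r=ctrl.line_to(at(g,.0172),v=.03,until_force=5);st("low",r)
z=ctrl.get_obs()["ee_pos"][2]
g2=FM-sx*.028
r=ctrl.line_to(at(g2,z),v=.02,until_force=6);st("contact",r)
o=ctrl.get_obs();print("foot to est face",(FM-o["ee_pos"])@sx-.038, np.round(o["moment"],2))
ctrl.release();st("rel")
p=ctrl.get_obs()["ee_pos"];ctrl.line_to(at(p,.10),v=.1)
b=p-sx*.05;ctrl.line_to(at(b,.16),v=.15);ctrl.wait(.1)
snap("wrist","w17.png");print(Ro.from_rotvec(ctrl.get_obs()["tool_rot"]).as_matrix().round(3))
E
```

```text
low True t 68.4 p [0.4635 0.3013 0.0169] F [-0.7 -0.2  4.2] w 0.0498
contact True t 68.8 p [0.4635 0.3013 0.0169] F [ 0.1 -0.3  3. ] w 0.05
foot to est face 0.020462510449479325 [0.08 0.06 0.03]
rel t 69.7 p [0.4636 0.3013 0.0169] F [ 0.2 -0.6 -0.8] w 0.0953
[[ 0.98   0.2   -0.005]
 [ 0.2   -0.98  -0.002]
 [-0.005  0.001 -1.   ]]
```

View pics/w17.png

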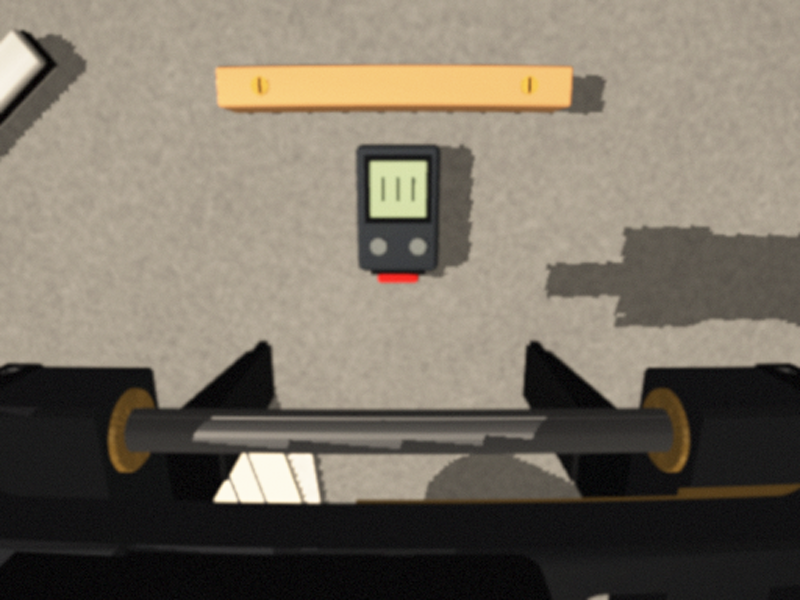

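The timer touched the desk before reaching the stop and sits square, about 20 mm short. I re-grip and slide it home.

```bash
python3 - <<'E'
from h import *
p=np.array([.4636,.3013,0])
ctrl.line_to(at(p,.10),v=.15)
r=ctrl.line_to(at(p,.018),v=.06,until_force=5);st(r)
ctrl.clamp(4);ctrl.clamp(15);st("grip")
ctrl.line_to(at(p,.0195),v=.02)
ctrl.wait(.3)
g2=FM-sx*.030
r=ctrl.line_to(at(g2,.0195),v=.02,until_force=5);st("contact",r)
o=ctrl.get_obs();print("foot to est face",(FM-o["ee_pos"])@sx-.038, np.round(o["moment"],2))
q=o["ee_pos"]
ctrl.line_to(at(q,.0175),v=.02,until_force=3)
ctrl.release();st("rel")
ctrl.line_to(at(q,.10),v=.1)
ctrl.line_to(at(p-sx*.05,.16),v=.15);ctrl.wait(.1)
snap("wrist","w18.png")
E
```

```text
False t 73.7 p [0.464  0.3015 0.0185] F [-0.2  0.5 -0.4] w 0.095
grip t 74.7 p [0.4636 0.3013 0.018 ] F [ 0.2 -1.  -0.1] w 0.05
contact True t 76.2 p [0.4828 0.305  0.0186] F [-0.  -0.1 -1.2] w 0.0501
foot to est face 0.0007907319323591164 [0.01 0.02 0.05]
rel t 77.4 p [0.4829 0.305  0.0175] F [ 1.3 -0.5 -0.7] w 0.0946
```

View pics/w18.png

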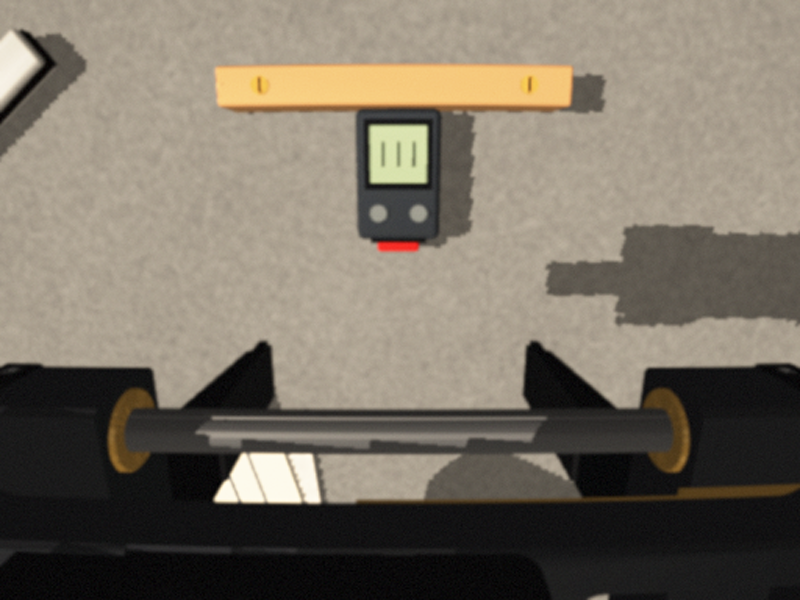

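The timer lies square against the stop (foot at row 109, button at (398,246)). I press the button with closed fingers.

```bash
python3 - <<'E'
from h import *
c=np.array([.4829,.305,0])
ctrl.clamp(10)
s=c-sx*.085
ctrl.line_to(at(s,.10),v=.2)
ctrl.line_to(at(s,.018),v=.08,until_force=5);ctrl.wait(.2);st("pre")
f0=ctrl.get_obs()["contact_force"]@sx
r=ctrl.line_to(at(c-sx*.040,.018),v=.01,until_force=14);st("press",r)
def rep(n):
    o=ctrl.get_obs();print(n,"d",round((c-o["ee_pos"])@sx,4),"F",round(o["contact_force"]@sx-f0,2),round(o["clock"],2))
rep("stop")
for i in range(3): ctrl.wait(.1);rep(i)
snap("scene","s19.png",(220,90,350,180))
E
```

```text
pre t 82.6 p [0.4    0.2882 0.0186] F [-0.3  0.3 -0.3] w 0.0007
press True t 85.8 p [0.4311 0.2942 0.0167] F [-5.2  0.1  2.8] w 0.0005
stop d 0.0529 F -4.83 85.78
0 d 0.0533 F -3.63 85.88
1 d 0.0533 F -3.56 85.98
2 d 0.0533 F -3.58 86.08
```

View pics/s19.png

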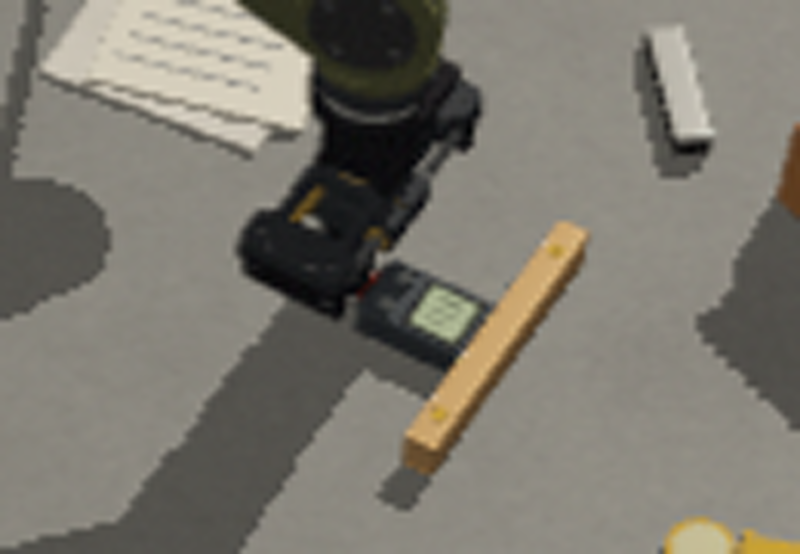

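At the peak it read 14 N, against 5 N for fully in, then relaxed to 3.6 N. I press once more, holding a steady load, so full travel is certain.

```bash
python3 - <<'E'
from h import *
c=np.array([.4829,.305,0])
def rep(n):
    o=ctrl.get_obs();print(n,"d",round((c-o["ee_pos"])@sx,4),"F",round(o["contact_force"]@sx,2),"z",round(o["ee_pos"][2],4),round(o["clock"],2));return -o["contact_force"]@sx
z=.0175
for d in np.arange(.0525,.045,-.001):
    r=ctrl.line_to(at(c-sx*d,z),v=.01,until_force=20);ctrl.wait(.15)
    if rep(round(d,4))>11 or r: break
ctrl.wait(.3);rep("hold")
ctrl.line_to(at(c-sx*.062,z),v=.02);rep("back")
ctrl.line_to(at(c-sx*.10,z),v=.1)
ctrl.line_to(at(c-sx*.10,.16),v=.2);ctrl.wait(.2)
snap("wrist","w20.png")
E
```

```text
0.0525 d 0.053 F -4.17 z 0.017 86.57
0.0515 d 0.0517 F -5.39 z 0.0173 86.97
0.0505 d 0.0515 F -6.7 z 0.017 87.37
0.0495 d 0.0514 F -7.91 z 0.0165 87.77
0.0485 d 0.0513 F -11.58 z 0.0164 88.17
hold d 0.0513 F -10.31 z 0.0164 88.47
back d 0.0613 F 0.84 z 0.018 89.29
```

View pics/w20.png

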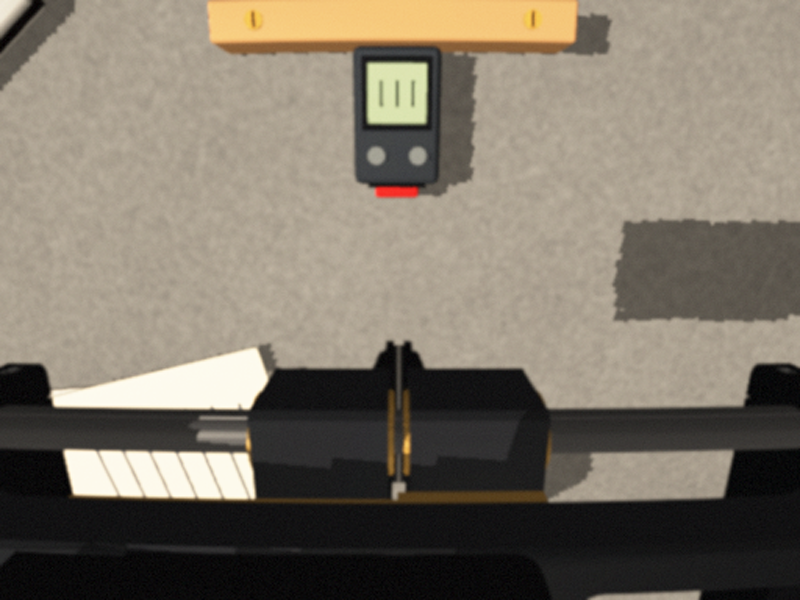

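There is a clear hard stop at d=51.4 mm under 10 N and the button is out again; the timer is still square at the stop. I back off and do a final check of the whole scene.

```bash
python3 - <<'E'
from h import *
k=1.5625
ctrl.set_joints([-1.21,.124,1.65,0,1.367,-.083]);ctrl.wait(6);st()
snap("top","t21.png");snap("scene","s21.png")
# display position early vs. before grasp
print(onplane(load("w1_2.png"),[(15/k,224/k)],.024),onplane(load("w13.png"),[(352/k,128/k)],.024))
E
```

```text
t 100.0 p [ 0.2789 -0.5874  0.2257] F [-0.  -0.8  0.3] w 0.0006
[[0.43180728 0.31967304 0.024     ]] [[0.46076038 0.33097299 0.024     ]]
```

View pics/t21.png

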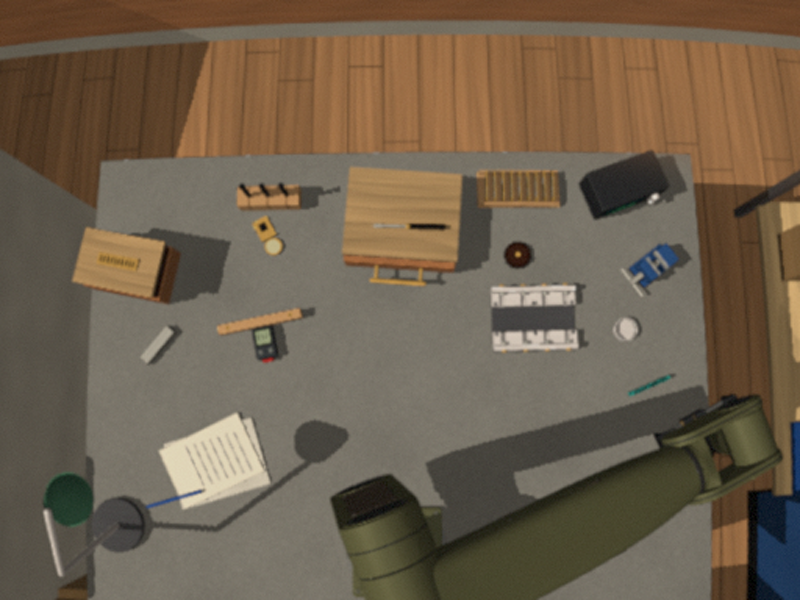

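View pics/s21.png

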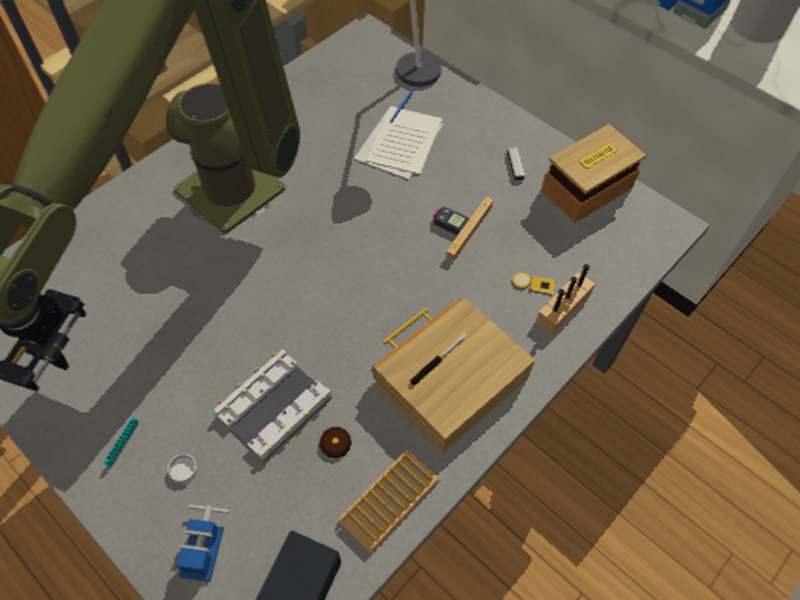

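The final pictures show the drawer shut, the cradle empty, and the timer at the stop ((264,342) in the top view). Everything else is where it was at the start, and the timer's knock had already happened. Handing in.

```bash
python3 -c "
from bench import ctrl
ctrl.close_job()"
```

```text
the job is handed in; nothing more can be done
```

The job was finished and handed in at about 100 s of the 210 s limit, with the arm clear of everything.

- **Combs:** Three were in the cradle (honey, blue and red-brown); no black one was present. All three went into the drawer, and I saw them standing there before I closed it. The turquoise look-alike was left alone.
- **Drawer:** It is shut until it stopped. The measured handle travel matches the full 0.1496 m. It had started about 12 mm open, so my first estimate of its shut position was wrong until I checked it.
- **Timer position:** It had been knocked about 3 cm during the run, so I located it again before picking it up. The first set-down was 20 mm short of the stop; I gripped it again and slid it up square until it touched.
- **Button:** The fingers reached a hard stop at about 10 N, against the 5 N needed for fully in, and then let go. I pressed it twice: the first press peaked at 14 N but did not hold that load.
- **Last pictures:** The timer lies square at the stop with its foot toward it and the button out. The bystanders look unmoved by eye, and no check failed at the end.

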